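# Build the grog sieve stack

### The arm

A 7-joint arm with a two-finger parallel gripper is mounted at the origin on the work surface; the furniture and walls round the work are solid. World frame = base frame: x ahead of the robot, y to its left, z up, the work surface at z = 0. Lengths are in mm, angles in rad, forces in N, time in s.
With the tool pointing down it reaches from about 350 to 775 mm from the base axis. Payload 3.1 kg.
Tool frame: the origin (TCP) lies at the very end of the fingers, on their centre line; the grasp point (between the pads) lies 19 mm behind it; z points along the fingers, y is the line along which they close (so a half turn about z gives the same grasp; the last joint's range is limited). The gripper opens to 85 mm and grips with 20 to 120 N. Pads are 22 mm wide; open, the fingers measure 114 mm over their backs; the gripper's body (76 mm by 85 mm) begins 54 mm behind the grasp point. The pads swing forward as they close: fully open they stand 13 mm farther back than shut.
Start: joints at [1.223, 0.311, 0.014, 1.512, -0.004, 1.319, -0.027], TCP at [165.614, -524.49, 231.304] pointing down, gripper open.
Joint ranges: [-2.7, 2.7], [-0.3, 1.91], [-1.27, 1.3], [0.12, 2.57], [-1.44, 4.58], [0.2, 2.03], [-3.05, 3.05]. Speed limits (rad/s): [2.79, 2.79, 3.14, 3.14, 3.14, 3.14, 3.14].

### API

Orientations are given as a 3x3 rotation matrix whose columns are the frame's x, y, z axes.
In Python, from station import * gives the robot as it stands.
- The arm moves only by the shell command python3 -m jog 'ROWS' [FORCE]. ROWS is JSON, a list of rows, each a list of 3 entries, a list of its own where there are three numbers: the shift along the world's x, y, z in mm, then the turn, a rotation vector about the world's x, y, z in rad, then the opening, from 0 (shut) to 1 (fully open). In form: [[[tx, ty, tz], [rx, ry, rz], fingers], ...]. A call has 1 to 10 rows; each row shifts and turns the commanded pose from where the row before left it; what a row does not reach is not made up. A row lasts 1/12 s, in which the tool goes at most 41.7 mm and 7.16 degrees, less where a joint would pass 70% of its speed; a pose out of reach is approached as far as the arm can. A call with a gripper value outside its range is refused whole. The fingers move at their own pace and stop on an object; FORCE is the grip in N (left out, the last holds). Time passes only in rows, so rows that do not move let the fingers close. It gives the time, the measured TCP pose, the force, the opening and the grip force at its end, in the units of the state.
- get_obs(): the state, without advancing time (a new reading comes with each control period).
- camera(name): name is "scene" or "top"; returns (picture, depth): 480x640x3 uint8, red, green, blue; 480x640 float32, mm along the optical axis (not along the pixel's ray), 0 where there is no reading.
- get_calibration(name): a dict with "vertical_fov" (degrees; the focal length in pixels is half the picture's height over the tangent of half this angle, whatever the lens; pixels are square), "cx", "cy" (the principal point, pixels), "rvec" (rotation vector, rad) and "tvec" (3), from world to camera coordinates, as OpenCV has them. Camera axes: x right, y down, z forward; pixel columns grow to the right and rows downward; lengths in mm; the calibration is good to about 2 mm. A picture is of the moment at which its call begins. get_calibration takes no time and is no camera call.
- job_done(): hands the job in; it is judged then, once.
The state is a dict: "time_s": time; "joints": joint angles; "dq": joint speeds; "joint_efforts": joint torques, N m; "ee_pos": TCP position; "tool_rot": TCP orientation; "contact_force": force on the tool from outside, world axes, zero at the start; "moment": the same for the moment, N m; "grip_width": finger opening in mm; "grasp_force": force on a finger pad.
Only numpy, scipy, OpenCV 4.12 (cv2) and the standard library are available. Lean on these libraries where they do the work, as an engineer would, in place of code of your own. Each camera call takes 0.05 s, during which the arm holds its last target. There are 200 camera calls.

### The job

Set up the small sieve set for grading grog: one after another, nest the fine sieve (blue, closest mesh) in the receiver pan, the medium sieve (green) on it, the coarse sieve (yellow) on that, and last put the lid on top. Each must sit level and fully home in the one below; keep the pieces upright as you carry them, and leave the glaze pots, the kiln stilt, the star and everything else where they are.

Things in the scene. Friction and masses are not known exactly. Their poses are not given: they have to be found in the camera images.
- pan: receiver pan: a steel-grey round cup without a mesh on a flat dark round foot (80 mm across, 10 mm high), fixed to the table. Cup 56 mm outside diameter, 50 mm bore, rim 40 mm above the table. Origin: centre of its underside, on the table; z up. A sieve seated in it has its origin 32 mm above the pan's origin.
- sieve_fine: fine sieve: blue frame, closest wire mesh; loose, 0.09 kg. Origin: centre of underside; z up; round. Lowest 8 mm: spigot tapering from 39 mm dia (foot) to 46 mm, enters the bore below until its shoulder rests on that rim. Above, 8 to 38 mm over the origin: frame 56 mm outside dia (grip here), 50 mm bore. Seated on another sieve its origin is 30 mm above that one's, in the pan 32 mm.
- sieve_medium: medium sieve: green frame, middling wire mesh; loose, 0.09 kg. Origin: centre of underside; z up; round. Lowest 8 mm: spigot tapering from 39 mm dia (foot) to 46 mm, enters the bore below until its shoulder rests on that rim. Above, 8 to 38 mm over the origin: frame 56 mm outside dia (grip here), 50 mm bore. Seated on another sieve its origin is 30 mm above that one's, in the pan 32 mm.
- sieve_coarse: coarse sieve: yellow frame, widest wire mesh; loose, 0.09 kg. Origin: centre of underside; z up; round. Lowest 8 mm: spigot tapering from 39 mm dia (foot) to 46 mm, enters the bore below until its shoulder rests on that rim. Above, 8 to 38 mm over the origin: frame 56 mm outside dia (grip here), 50 mm bore. Seated on another sieve its origin is 30 mm above that one's, in the pan 32 mm.
- sieve_lid: lid: white disc 56 mm dia, 8 to 13 mm above the origin, under it the same 8 mm tapering spigot as on the sieves, on top a red knob (16 mm dia from 13 to 18 mm, 20 mm dia from 21 to 41 mm above the origin; grip it there); loose, 0.06 kg. Origin: centre of underside; z up. Seated on a sieve its origin is 30 mm above that sieve's.
- pot_red: small glaze pot, red with a white lid, 48 mm diameter, 53 mm high; loose bystander, to be left where it is; origin at the centre of its underside
- pot_amber: small glaze pot, amber with a white lid, 48 mm diameter, 53 mm high; loose bystander, to be left where it is; origin at the centre of its underside
- stilt: kiln stilt, a cream ceramic bar 11x50x8 mm, long along its y; loose bystander, to be left where it is; origin at the centre of its underside
- star: cream five-pointed star ornament 67x64x9 mm; loose bystander, to be left where it is; origin at the centre of its underside

How it is judged (in metres and radians):
On the way, in this order (a step that is already met when the one before it is completed fails the run):
1. The fine sieve is seated on the receiver pan (z of sieve_fine in the frame of pan between 0.029 and 0.035 m and horizontal distance between sieve_fine and pan below 0.006 m and angle between sieve_fine's own z axis and vertical below 0.1 rad), for 0.2 s.
2. The medium sieve is seated on the fine one (all of step 1 and z of sieve_medium in the frame of sieve_fine between 0.027 and 0.033 m and horizontal distance between sieve_medium and sieve_fine below 0.006 m and angle between sieve_medium's own z axis and vertical below 0.1 rad), for 0.2 s.
3. The coarse sieve is seated on the medium one (all of step 2 and z of sieve_coarse in the frame of sieve_medium between 0.027 and 0.033 m and horizontal distance between sieve_coarse and sieve_medium below 0.006 m and angle between sieve_coarse's own z axis and vertical below 0.1 rad), for 0.2 s.
At the end, for the whole second after the job is handed in: Bottom to top: pan, fine, medium, coarse, lid; each centred on the one below within 6 mm, seated within 3 mm of full depth (fine 32 mm above the pan origin, the others 30 mm above the one below), level within 0.1 rad, released and at rest (under 20 mm/s) (all of step 3 and z of sieve_lid in the frame of sieve_coarse between 0.027 and 0.033 m and horizontal distance between sieve_lid and sieve_coarse below 0.006 m and angle between sieve_lid's own z axis and vertical below 0.1 rad and linear speed of each of sieve_fine, sieve_medium, sieve_coarse, sieve_lid below 0.02 m/s); the robot touches nothing.
It fails at once if A bystander (glaze pot, stilt or star) is pushed more than 30 mm from its place (distance of any of pot_red, pot_amber, stilt, star from where it was at the start of the episode above 0.03 m).
It fails at once if A sieve or the lid is tipped over (more than 45 degrees) (angle between any of sieve_fine, sieve_medium, sieve_coarse, sieve_lid's own z axis and vertical above 0.785 rad).
It also fails if it takes over 120 s, if anything falls off the work surface, if the arm or the gripper's body presses on something with over 40 N, if the wrist force passes 120 N, or if a joint passes its speed limit or range.

## Working session

There is one attempt and no reset: what is moved stays moved. The work goes in short steps, Python scripts to look and compute and a shell command to move; the robot and the scene stay as the last step left them, time stands still between calls to the robot, and variables do not carry over. Pictures are saved under pics/ and viewed, at most 14 in all, crops included, and the job is handed in when it is done.

```bash
mkdir -p pics; ls; python3 - <<'E'
from station import *
import cv2
o=get_obs();print({k:o[k] for k in('time_s','joints','ee_pos','tool_rot','contact_force','grip_width')})
for n in('scene','top'):
    p,d=camera(n);cv2.imwrite(f'pics/{n}0.png',p[...,::-1]);print(n,get_calibration(n))
    import numpy as np;np.save(f'{n}_d0.npy',d);np.save(f'{n}_p0.npy',p)
E
```

```text
pics
{'time_s': 0.0, 'joints': array([ 1.22328053,  0.31171051,  0.01396697,  1.51305289, -0.00440195,
        1.3191668 , -0.02720335]), 'ee_pos': array([ 165.39841429, -523.79014727,  230.23099067]), 'tool_rot': array([[ 9.53572480e-01,  3.01162621e-01, -7.75597859e-04],
       [ 3.01163607e-01, -9.53570009e-01,  2.17250433e-03],
       [-8.53097586e-05, -2.30522219e-03, -9.99997339e-01]]), 'contact_force': array([0.27299917, 0.21274381, 0.14693358]), 'grip_width': 85.53822401590192}
scene {'vertical_fov': 45.411438617465855, 'cx': 313.0131191507511, 'cy': 233.2431246108293, 'rvec': array([ 0.72605366, -2.44430512,  1.35327833]), 'tvec': array([ 439.55372944,  206.54909042, 1106.36220898])}
top {'vertical_fov': 49.16430969739385, 'cx': 326.1362136832563, 'cy': 241.81116352966401, 'rvec': array([ 2.05323205, -2.15286295,  0.23637274]), 'tvec': array([  6.69934464, 515.33103302, 892.05675426])}
```

View pics/top0.png

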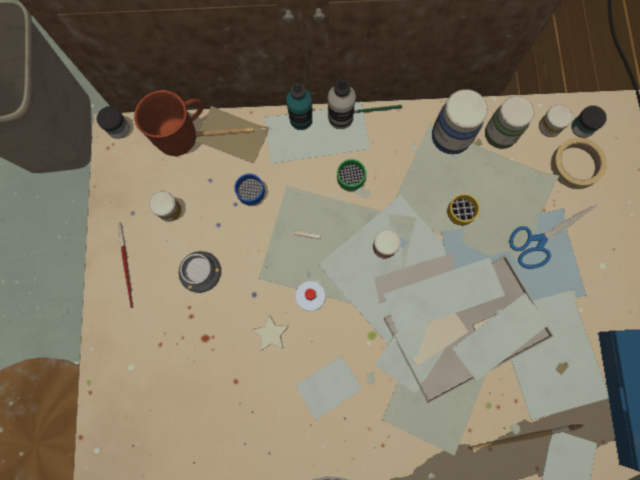

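View pics/scene0.png

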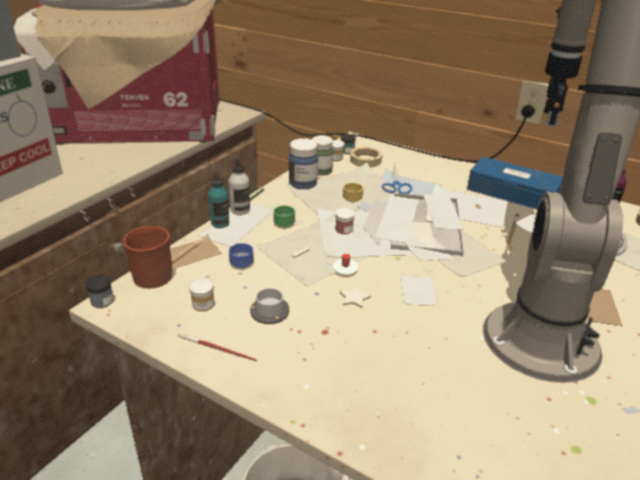

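The top view shows fine at (250,189), medium (351,175), coarse (463,209), lid (311,295) and pan (199,271). The pots are at (164,206) and (387,243), the star at (271,333) and the stilt at (308,235).

```bash
cat > h.py <<'E'
import numpy as np,cv2
from station import *
def world(name,d):
    c=get_calibration(name);f=240/np.tan(np.radians(c['vertical_fov']/2))
    v,u=np.mgrid[:480,:640]
    P=np.stack([(u-c['cx'])*d/f,(v-c['cy'])*d/f,d],-1)
    R=cv2.Rodrigues(np.array(c['rvec']))[0]
    W=(P-np.array(c['tvec']).ravel())@R
    W[d<=0]=np.nan
    return W
def fit(W,u,v,zlo,zhi,r=32):
    s=W[max(0,v-r):v+r,u-r:u+r].reshape(-1,3)
    s=s[(s[:,2]>zlo)&(s[:,2]<zhi)]
    (x,y),rad=cv2.minEnclosingCircle(s[:,:2].astype(np.float32))
    A=np.c_[2*s[:,:2],np.ones(len(s))];q=np.linalg.lstsq(A,(s[:,:2]**2).sum(1),rcond=None)[0]
    return dict(n=len(s),mec=np.round([x,y,rad],1),ls=np.round(q[:2],1),zmed=round(float(np.median(s[:,2])),1),zmax=round(float(s[:,2].max()),1))
E
python3 - <<'E'
from h import *
d=np.load('top_d0.npy');W=world('top',d)
for n,u,v in[('tab',230,400),('tab2',540,180),('tab3',130,400)]:print(n,W[v,u].round(1))
for n,u,v,a,b,r in[('pan',199,271,33,46,26),('fine',250,189,31,44,24),('med',351,175,31,44,24),('coarse',463,209,31,44,24),('lid',311,295,8,18,22),('knob',311,295,33,50,22),('amber',164,206,45,60,24),('red',387,243,45,60,24),('star',271,333,5,14,24),('stilt',308,235,4,14,18)]:
    print(n,fit(W,u,v,a,b,r))
d=np.load('scene_d0.npy');W=world('scene',d)
for n,u,v,a,b,r in[('pan',269,300,33,46,26),('fine',241,255,31,44,20),('med',284,216,31,44,20),('coarse',353,192,31,44,20),('knob',346,262,33,50,15)]:print('S',n,fit(W,u,v,a,b,r))
E
```

```text
tab [244.5 168.7  -0.3]
tab2 [ 631.4 -443.2    4.5]
tab3 [252.9 349.3  -1. ]
pan {'n': 200, 'mec': array([481.5, 223.5,  28.4]), 'ls': array([481.3, 223. ]), 'zmed': 39.5, 'zmax': 44.9}
fine {'n': 197, 'mec': array([634. , 123.3,  28.5]), 'ls': array([633.3, 123.5]), 'zmed': 37.4, 'zmax': 42.3}
med {'n': 182, 'mec': array([653.8, -71.9,  28.2]), 'ls': array([653.2, -72.1]), 'zmed': 37.3, 'zmax': 41.5}
coarse {'n': 201, 'mec': array([ 573.7, -280.2,   28.5]), 'ls': array([ 573.6, -280.1]), 'zmed': 37.2, 'zmax': 43.3}
lid {'n': 591, 'mec': array([425.4,  15.9,  27.7]), 'ls': array([425.6,  15.9]), 'zmed': 13.2, 'zmax': 18.0}
knob {'n': 99, 'mec': array([425.4,  15.9,   9.9]), 'ls': array([425.2,  15.8]), 'zmed': 41.1, 'zmax': 46.4}
amber {'n': 525, 'mec': array([606.6, 281.9,  25.2]), 'ls': array([605.1, 282.1]), 'zmed': 52.5, 'zmax': 57.4}
red {'n': 554, 'mec': array([ 498. , -140.6,   42.2]), 'ls': array([ 509.5, -130.8]), 'zmed': 52.7, 'zmax': 57.7}
star {'n': 575, 'mec': array([365. ,  98.9,  42.7]), 'ls': array([360.1,  92.6]), 'zmed': 9.0, 'zmax': 13.6}
stilt {'n': 201, 'mec': array([545.1,  19.1,  43.4]), 'ls': array([542. ,  18.8]), 'zmed': 6.5, 'zmax': 11.7}
S pan {'n': 245, 'mec': array([483.3, 223.8,  29.7]), 'ls': array([482.2, 223.8]), 'zmed': 39.1, 'zmax': 45.1}
S fine {'n': 206, 'mec': array([634.1, 123.1,  30.9]), 'ls': array([634. , 123.8]), 'zmed': 37.1, 'zmax': 44.0}
S med {'n': 159, 'mec': array([651.7, -73.1,  32.2]), 'ls': array([653. , -72.5]), 'zmed': 36.7, 'zmax': 42.8}
S coarse {'n': 140, 'mec': array([ 574.4, -280.4,   32.6]), 'ls': array([ 573.2, -280.9]), 'zmed': 36.5, 'zmax': 42.5}
S knob {'n': 63, 'mec': array([425.6,  16.3,  11.1]), 'ls': array([425.1,  16.7]), 'zmed': 41.7, 'zmax': 45.1}
```

```bash
for i in 1 2; do :; done
python3 -m jog '[[[23.4,32.4,-4],[0,0,0],1],[[23.4,32.4,-4],[0,0,0],1],[[23.4,32.4,-4],[0,0,0],1],[[23.4,32.4,-4],[0,0,0],1],[[23.4,32.4,-4],[0,0,0],1],[[23.4,32.4,-4],[0,0,0],1],[[23.4,32.4,-4],[0,0,0],1],[[23.4,32.4,-4],[0,0,0],1],[[23.4,32.4,-4],[0,0,0],1],[[23.4,32.4,-4],[0,0,0],1]]' 40
python3 -m jog '[[[23.4,32.4,-4],[0,0,0],1],[[23.4,32.4,-4],[0,0,0],1],[[23.4,32.4,-4],[0,0,0],1],[[23.4,32.4,-4],[0,0,0],1],[[23.4,32.4,-4],[0,0,0],1],[[23.4,32.4,-4],[0,0,0],1],[[23.4,32.4,-4],[0,0,0],1],[[23.4,32.4,-4],[0,0,0],1],[[23.4,32.4,-4],[0,0,0],1],[[23.4,32.4,-4],[0,0,0],1]]'
python3 -m jog '[[[0,0,0],[0,0,0],1],[[0,0,0],[0,0,0],1],[[0,0,0],[0,0,0],1]]'
```

```text
time_s: 0.93
ee_pos: [400.0, -198.7, 190.9]
tool_rot: [[0.954, 0.301, -0.0], [0.301, -0.954, -0.0], [-0.0, -0.0, -1.0]]
contact_force: [1.1, -1.7, 0.3]
grip_width: 85.4
grasp_force: 0.0
time_s: 1.77
ee_pos: [634.1, 124.8, 150.3]
tool_rot: [[0.954, 0.301, -0.001], [0.301, -0.954, -0.001], [-0.001, 0.0, -1.0]]
contact_force: [1.5, -1.3, 0.1]
grip_width: 85.1
grasp_force: 0.0
time_s: 2.02
ee_pos: [633.1, 122.9, 150.3]
tool_rot: [[0.954, 0.301, -0.002], [0.301, -0.954, -0.001], [-0.002, 0.001, -1.0]]
contact_force: [0.5, -0.8, -0.2]
grip_width: 85.8
grasp_force: 0.0
```

```bash
python3 -m jog '[[[0,0,-30],[0,0,0],1],[[0,0,-30],[0,0,0],1],[[0,0,-30],[0,0,0],1],[[0,0,-25],[0,0,0],1],[[0,0,-15],[0,0,0],1],[[0,0,-8],[0,0,0],1],[[0,0,-5],[0,0,0],1],[[0,0,0],[0,0,0],1],[[0,0,0],[0,0,0],1]]'
python3 -m jog '[[[0,0,0],[0,0,0],0],[[0,0,0],[0,0,0],0],[[0,0,0],[0,0,0],0],[[0,0,0],[0,0,0],0],[[0,0,0],[0,0,0],0],[[0,0,0],[0,0,0],0],[[0,0,0],[0,0,0],0],[[0,0,0],[0,0,0],0]]' 40
python3 - <<'E'
from h import *
p,d=camera('scene');cv2.imwrite('pics/s1.png',cv2.resize(p[140:320,180:420,::-1],None,fx=3,fy=3))
E
```

```text
time_s: 2.77
ee_pos: [634.5, 122.9, 9.7]
tool_rot: [[0.954, 0.3, 0.002], [0.3, -0.954, 0.0], [0.002, 0.001, -1.0]]
contact_force: [0.5, -0.2, 0.4]
grip_width: 85.3
grasp_force: 0.0
time_s: 3.43
ee_pos: [634.9, 123.9, 10.1]
tool_rot: [[0.954, 0.301, 0.003], [0.301, -0.954, 0.0], [0.003, 0.0, -1.0]]
contact_force: [-0.9, -0.2, 6.4]
grip_width: 55.9
grasp_force: 42.9
```

View pics/s1.png

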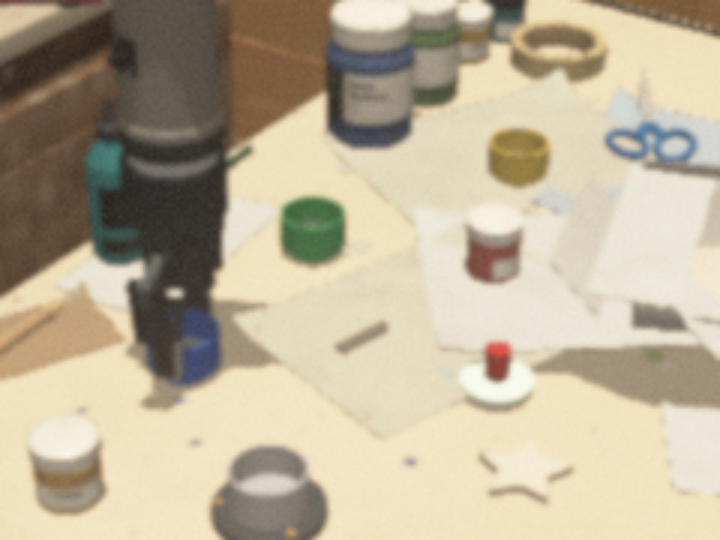

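The fingers hold the blue sieve at about (185,345) in the crop, and nothing else has moved. Next I lift it and carry it to the pan.

```bash
python3 -m jog '[[[0,0,10],[0,0,0],0],[[0,0,20],[0,0,0],0],[[0,0,30],[0,0,0],0],[[0,0,30],[0,0,0],0],[[-19,12.5,0],[0,0,0],0],[[-19,12.5,0],[0,0,0],0],[[-19,12.5,0],[0,0,0],0],[[-19,12.5,0],[0,0,0],0],[[-19,12.5,0],[0,0,0],0],[[-19,12.5,0],[0,0,0],0]]'
python3 -m jog '[[[-19,12.5,0],[0,0,0],0],[[-19,12.5,0],[0,0,0],0],[[0,0,0],[0,0,0],0],[[0,0,0],[0,0,0],0],[[0,0,-20],[0,0,0],0],[[0,0,0],[0,0,0],0],[[0,0,0],[0,0,0],0]]'
python3 - <<'E'
from h import *
o=get_obs();print(o['ee_pos'],o['contact_force'])
p,d=camera('scene');cv2.imwrite('pics/s2.png',cv2.resize(p[180:340,180:380,::-1],None,fx=3,fy=3))
p,d=camera('top');W=world('top',d)
hsv=cv2.cvtColor(p,cv2.COLOR_RGB2HSV)
m=(hsv[...,0]>105)&(hsv[...,0]<130)&(hsv[...,1]>130)
m[:, :150]=0;m[:,260:]=0;m[:200]=0;m[320:]=0
s=W[m];s=s[(s[:,2]>50)&(s[:,2]<140)];print(len(s),np.nanmin(s,0),np.nanmax(s,0))
E
```

```text
time_s: 4.32
ee_pos: [518.3, 199.0, 98.5]
tool_rot: [[0.954, 0.301, -0.0], [0.301, -0.954, -0.0], [-0.0, 0.0, -1.0]]
contact_force: [0.6, -0.0, -1.8]
grip_width: 55.8
grasp_force: 42.5
time_s: 4.9
ee_pos: [481.5, 221.9, 77.4]
tool_rot: [[0.954, 0.299, -0.002], [0.299, -0.954, -0.002], [-0.003, 0.001, -1.0]]
contact_force: [-0.5, -1.9, -0.5]
grip_width: 55.3
grasp_force: 42.7
[481.45943048 221.86317786  77.44055893] [-0.46746412 -1.88341284 -0.51580051]
50 [463.51039681 195.16852266  82.35308378] [480.7816396  202.09986364 108.90423333]
```

View pics/s2.png

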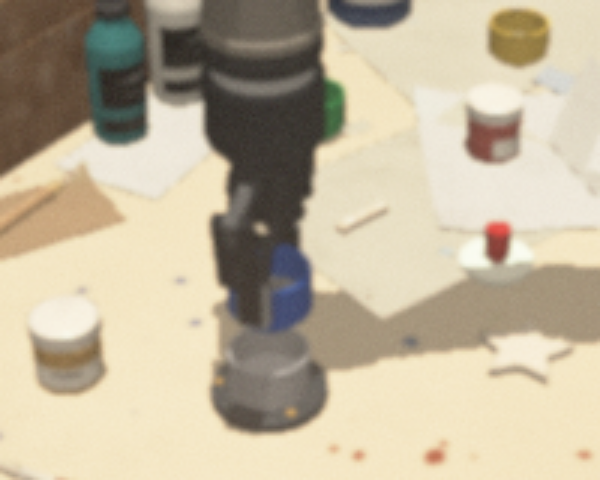

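The blue sieve hangs level over the pan, which is at (268,370) in the crop. I lower it in small steps.

```bash
python3 -m jog '[[[0,0,-15],[0,0,0],0],[[0,0,-10],[0,0,0],0],[[0,0,-4],[0,0,0],0],[[0,0,-3],[0,0,0],0],[[0,0,0],[0,0,0],0],[[0,0,0],[0,0,0],0]]'
python3 -m jog '[[[0,0,-2],[0,0,0],0],[[0,0,-1],[0,0,0],0],[[0,0,0],[0,0,0],0],[[0,0,0],[0,0,0],0]]'
python3 -m jog '[[[0,0,-1],[0,0,0],0],[[0,0,-1],[0,0,0],0],[[0,0,0],[0,0,0],0],[[0,0,0],[0,0,0],0]]'
```

```text
time_s: 5.5
ee_pos: [481.8, 223.6, 46.5]
tool_rot: [[0.954, 0.301, 0.0], [0.301, -0.954, 0.0], [0.0, -0.0, -1.0]]
contact_force: [-0.5, 0.2, -0.1]
grip_width: 55.5
grasp_force: 42.7
time_s: 5.83
ee_pos: [481.7, 223.6, 43.4]
tool_rot: [[0.954, 0.301, 0.0], [0.301, -0.954, 0.0], [0.0, 0.0, -1.0]]
contact_force: [-0.2, 0.5, -0.0]
grip_width: 55.4
grasp_force: 42.7
time_s: 6.17
ee_pos: [481.8, 223.6, 42.0]
tool_rot: [[0.954, 0.301, 0.001], [0.301, -0.954, -0.0], [0.001, 0.0, -1.0]]
contact_force: [-2.5, -1.5, 5.4]
grip_width: 55.9
grasp_force: 43.2
```

```bash
python3 -m jog '[[[0,0,0],[0,0,0],0.8],[[0,0,0],[0,0,0],0.9],[[0,0,0],[0,0,0],1],[[0,0,0],[0,0,0],1],[[0,0,10],[0,0,0],1],[[0,0,30],[0,0,0],1],[[0,0,40],[0,0,0],1],[[0,0,30],[0,0,0],1],[[17.2,-30,0],[0,0,0],1],[[17.2,-30,0],[0,0,0],1]]'
python3 -m jog '[[[17.2,-30,0],[0,0,0],1],[[17.2,-30,0],[0,0,0],1],[[17.2,-30,0],[0,0,0],1],[[17.2,-30,0],[0,0,0],1],[[17.2,-29,0],[0,0,0],1],[[17.2,-29,0],[0,0,0],1],[[17.2,-29,0],[0,0,0],1],[[17.2,-29,0],[0,0,0],1],[[0,0,0],[0,0,0],1],[[0,0,0],[0,0,0],1]]'
python3 - <<'E'
from h import *
o=get_obs();print(o['ee_pos'],o['contact_force'])
W=world('top',camera('top')[1]);print(fit(W,197,265,62,78,26)); 
W=world('scene',camera('scene')[1]);print(fit(W,269,285,62,78,26),fit(W,284,216,31,44,20))
E
```

```text
time_s: 7.0
ee_pos: [517.3, 167.1, 155.5]
tool_rot: [[0.951, 0.308, 0.007], [0.308, -0.951, 0.004], [0.008, -0.001, -1.0]]
contact_force: [0.3, -0.4, -1.0]
grip_width: 85.5
grasp_force: 0.0
time_s: 7.83
ee_pos: [654.0, -76.3, 151.1]
tool_rot: [[0.955, 0.296, -0.0], [0.296, -0.955, -0.001], [-0.001, 0.001, -1.0]]
contact_force: [-0.7, 0.5, -0.0]
grip_width: 85.5
grasp_force: 0.0
[654.00217946 -76.27302143 151.06267776] [-0.66167378  0.4605635  -0.02942143]
{'n': 222, 'mec': array([480.9, 223.6,  28.4]), 'ls': array([480.7, 223.3]), 'zmed': 69.2, 'zmax': 73.8}
{'n': 279, 'mec': array([480.4, 223.4,  31.7]), 'ls': array([481.2, 223.8]), 'zmed': 68.5, 'zmax': 74.7} {'n': 159, 'mec': array([654.8, -71.7,  31.6]), 'ls': array([653.6, -72.4]), 'zmed': 36.7, 'zmax': 42.1}
```

The fine sieve is home: its rim reads 69 to 70 mm and it is centred within 1 mm. Next is the medium sieve.

```bash
python3 -m jog '[[[0,0,-30],[0,0,0],1],[[0,0,-30],[0,0,0],1],[[0,0,-30],[0,0,0],1],[[0,0,-20],[0,0,0],1],[[0,0,-10],[0,0,0],1],[[0,0,0],[0,0,0],1],[[0,0,0],[0,0,0],1]]'
python3 -m jog '[[[0,0,-12],[0,0,0],1],[[0,0,-10],[0,0,0],1],[[0,0,0],[0,0,0],1],[[0,0,0],[0,0,0],1]]'
```

```text
time_s: 8.52
ee_pos: [653.9, -71.0, 32.1]
tool_rot: [[0.953, 0.303, 0.001], [0.303, -0.953, 0.001], [0.001, -0.0, -1.0]]
contact_force: [-0.5, -0.1, 0.2]
grip_width: 85.3
grasp_force: 0.0
time_s: 8.85
ee_pos: [653.0, -72.6, 8.7]
tool_rot: [[0.954, 0.301, -0.002], [0.301, -0.954, -0.0], [-0.001, -0.0, -1.0]]
contact_force: [0.0, -1.1, 0.5]
grip_width: 85.2
grasp_force: 0.0
```

```bash
python3 -m jog '[[[0,0,0],[0,0,0],0],[[0,0,0],[0,0,0],0],[[0,0,0],[0,0,0],0],[[0,0,0],[0,0,0],0],[[0,0,0],[0,0,0],0],[[0,0,0],[0,0,0],0],[[0,0,0],[0,0,0],0],[[0,0,0],[0,0,0],0]]' 40
python3 -m jog '[[[0,0,10],[0,0,0],0],[[0,0,20],[0,0,0],0],[[0,0,30],[0,0,0],0],[[0,0,30],[0,0,0],0],[[0,0,30],[0,0,0],0],[[0,0,0],[0,0,0],0],[[-17.2,29.6,0],[0,0,0],0],[[-17.2,29.6,0],[0,0,0],0],[[-17.2,29.6,0],[0,0,0],0],[[-17.2,29.6,0],[0,0,0],0]]'
python3 -m jog '[[[-17.2,29.6,0],[0,0,0],0],[[-17.2,29.6,0],[0,0,0],0],[[-17.2,29.6,0],[0,0,0],0],[[-17.2,29.6,0],[0,0,0],0],[[-17.2,29.6,0],[0,0,0],0],[[-17.2,29.6,0],[0,0,0],0],[[0,0,0],[0,0,0],0],[[0,0,0],[0,0,0],0],[[0,0,-20],[0,0,0],0],[[0,0,0],[0,0,0],0]]'
python3 -m jog '[[[0,0,-15],[0,0,0],0],[[0,0,-10],[0,0,0],0],[[0,0,0],[0,0,0],0],[[0,0,0],[0,0,0],0]]'
```

```text
time_s: 9.52
ee_pos: [654.5, -72.5, 10.3]
tool_rot: [[0.954, 0.301, 0.002], [0.301, -0.954, -0.0], [0.002, 0.001, -1.0]]
contact_force: [-0.4, 0.6, 5.6]
grip_width: 54.5
grasp_force: 42.7
time_s: 10.35
ee_pos: [582.8, 46.9, 128.4]
tool_rot: [[0.954, 0.3, -0.002], [0.3, -0.954, -0.0], [-0.002, -0.001, -1.0]]
contact_force: [0.0, 1.0, -0.3]
grip_width: 55.1
grasp_force: 42.5
time_s: 11.18
ee_pos: [479.8, 220.6, 106.2]
tool_rot: [[0.954, 0.3, -0.006], [0.3, -0.954, -0.004], [-0.007, 0.002, -1.0]]
contact_force: [-1.9, -1.6, -1.6]
grip_width: 54.4
grasp_force: 42.7
time_s: 11.52
ee_pos: [481.2, 222.3, 83.6]
tool_rot: [[0.954, 0.3, -0.002], [0.3, -0.954, -0.001], [-0.002, 0.001, -1.0]]
contact_force: [0.7, -0.2, -0.8]
grip_width: 54.5
grasp_force: 42.7
```

```bash
python3 -m jog '[[[0,0,-5],[0,0,0],0],[[0,0,-3],[0,0,0],0],[[0,0,-2],[0,0,0],0],[[0,0,0],[0,0,0],0],[[0,0,0],[0,0,0],0]]'
python3 -m jog '[[[0,0,-1],[0,0,0],0],[[0,0,-1],[0,0,0],0],[[0,0,0],[0,0,0],0],[[0,0,0],[0,0,0],0]]'
```

```text
time_s: 11.93
ee_pos: [481.6, 223.6, 74.4]
tool_rot: [[0.954, 0.301, 0.0], [0.301, -0.954, -0.0], [0.0, 0.0, -1.0]]
contact_force: [-0.7, -0.8, -0.7]
grip_width: 54.7
grasp_force: 42.7
time_s: 12.27
ee_pos: [481.6, 223.5, 72.3]
tool_rot: [[0.954, 0.301, -0.0], [0.301, -0.954, -0.0], [-0.0, 0.0, -1.0]]
contact_force: [0.2, 0.1, -1.6]
grip_width: 54.8
grasp_force: 42.7
```

```bash
python3 -m jog '[[[0,0,-1],[0,0,0],0],[[0,0,0],[0,0,0],0],[[0,0,0],[0,0,0],0]]'
python3 -m jog '[[[0,0,-0.7],[0,0,0],0],[[0,0,0],[0,0,0],0],[[0,0,0],[0,0,0],0]]'
```

```text
time_s: 12.52
ee_pos: [481.7, 223.6, 72.2]
tool_rot: [[0.954, 0.301, 0.0], [0.301, -0.954, -0.0], [0.0, 0.0, -1.0]]
contact_force: [-1.6, -1.0, 5.1]
grip_width: 54.8
grasp_force: 43.2
time_s: 12.77
ee_pos: [481.7, 223.6, 72.1]
tool_rot: [[0.954, 0.301, 0.001], [0.301, -0.954, -0.0], [0.001, 0.001, -1.0]]
contact_force: [-3.0, -2.4, 9.4]
grip_width: 54.5
grasp_force: 43.6
```

```bash
python3 -m jog '[[[0,0,0],[0,0,0],0.8],[[0,0,0],[0,0,0],0.9],[[0,0,0],[0,0,0],1],[[0,0,0],[0,0,0],1],[[0,0,10],[0,0,0],1],[[0,0,30],[0,0,0],1],[[0,0,40],[0,0,0],1],[[6.6,-36,0],[0,0,0],1],[[6.6,-36,0],[0,0,0],1],[[6.6,-36,0],[0,0,0],1]]'
python3 -m jog '[[[6.6,-36,0],[0,0,0],1],[[6.6,-36,0],[0,0,0],1],[[6.6,-36,0],[0,0,0],1],[[6.6,-36,0],[0,0,0],1],[[6.6,-36,0],[0,0,0],1],[[6.6,-36,0],[0,0,0],1],[[6.6,-36,0],[0,0,0],1],[[6.6,-36,0],[0,0,0],1],[[6.6,-36,0],[0,0,0],1],[[6.6,-36,0],[0,0,0],1]]'
python3 -m jog '[[[0,0,0],[0,0,0],1],[[0,0,0],[0,0,0],1],[[0,0,0],[0,0,0],1],[[0,0,0],[0,0,0],1]]'
python3 - <<'E'
from h import *
o=get_obs();print(o['ee_pos'],o['contact_force'])
W=world('top',camera('top')[1]);print(fit(W,194,262,92,108,28)); 
W=world('scene',camera('scene')[1]);print(fit(W,269,270,92,108,28),fit(W,353,192,31,44,20))
E
```

```text
time_s: 13.6
ee_pos: [502.3, 115.3, 152.5]
tool_rot: [[0.953, 0.304, 0.003], [0.304, -0.953, 0.001], [0.003, 0.0, -1.0]]
contact_force: [0.8, -1.2, 0.8]
grip_width: 85.3
grasp_force: 0.0
time_s: 14.43
ee_pos: [567.6, -246.3, 151.4]
tool_rot: [[0.954, 0.301, 0.001], [0.301, -0.954, -0.0], [0.001, 0.0, -1.0]]
contact_force: [1.7, 1.1, 0.1]
grip_width: 85.4
grasp_force: 0.0
time_s: 14.77
ee_pos: [567.8, -242.3, 150.9]
tool_rot: [[0.953, 0.304, 0.0], [0.304, -0.953, 0.002], [0.001, -0.001, -1.0]]
contact_force: [0.3, 0.1, -0.2]
grip_width: 85.1
grasp_force: 0.0
[ 567.84142144 -242.27680172  150.93884966] [ 0.34022695  0.12187294 -0.19845343]
{'n': 234, 'mec': array([481.5, 223. ,  28.5]), 'ls': array([480.9, 223.3]), 'zmed': 99.0, 'zmax': 104.1}
{'n': 285, 'mec': array([481.1, 223.3,  30.2]), 'ls': array([481.6, 223.9]), 'zmed': 98.5, 'zmax': 104.3} {'n': 138, 'mec': array([ 570.2, -281.1,   32.5]), 'ls': array([ 572.9, -280.3]), 'zmed': 36.3, 'zmax': 42.3}
```

Medium is home (rim about 99.5 mm, centred). I sent 13 rows, so one 36 mm step is left before coarse.

```bash
python3 -m jog '[[[6,-36,0],[0,0,0],1],[[0,0,-30],[0,0,0],1],[[0,0,-30],[0,0,0],1],[[0,0,-30],[0,0,0],1],[[0,0,-20],[0,0,0],1],[[0,0,-10],[0,0,0],1],[[0,0,0],[0,0,0],1],[[0,0,0],[0,0,0],1],[[0,0,0],[0,0,0],1]]'
python3 -m jog '[[[0,0,-12],[0,0,0],1],[[0,0,-10],[0,0,0],1],[[0,0,0],[0,0,0],1],[[0,0,0],[0,0,0],1],[[0,0,0],[0,0,0],1]]'
```

```text
time_s: 15.62
ee_pos: [575.2, -280.6, 32.7]
tool_rot: [[0.953, 0.302, 0.004], [0.302, -0.953, -0.001], [0.003, 0.002, -1.0]]
contact_force: [-0.1, -0.4, 0.8]
grip_width: 85.4
grasp_force: 0.0
time_s: 16.03
ee_pos: [573.3, -280.5, 8.4]
tool_rot: [[0.954, 0.301, -0.0], [0.301, -0.954, 0.0], [-0.0, -0.0, -1.0]]
contact_force: [-0.2, 0.5, -0.3]
grip_width: 85.7
grasp_force: 0.0
```

```bash
python3 -m jog '[[[0,0,0],[0,0,0],0],[[0,0,0],[0,0,0],0],[[0,0,0],[0,0,0],0],[[0,0,0],[0,0,0],0],[[0,0,0],[0,0,0],0],[[0,0,0],[0,0,0],0],[[0,0,0],[0,0,0],0],[[0,0,0],[0,0,0],0]]' 40
python3 -m jog '[[[0,0,10],[0,0,0],0],[[0,0,20],[0,0,0],0],[[0,0,30],[0,0,0],0],[[0,0,30],[0,0,0],0],[[0,0,30],[0,0,0],0],[[0,0,25],[0,0,0],0],[[-6.57,36,0],[0,0,0],0],[[-6.57,36,0],[0,0,0],0],[[-6.57,36,0],[0,0,0],0],[[-6.57,36,0],[0,0,0],0]]'
python3 -m jog '[[[-6.57,36,0],[0,0,0],0],[[-6.57,36,0],[0,0,0],0],[[-6.57,36,0],[0,0,0],0],[[-6.57,36,0],[0,0,0],0],[[-6.57,36,0],[0,0,0],0],[[-6.57,36,0],[0,0,0],0],[[-6.57,36,0],[0,0,0],0],[[-6.57,36,0],[0,0,0],0],[[-6.57,36,0],[0,0,0],0],[[-6.57,36,0],[0,0,0],0]]'
python3 -m jog '[[[0,0,0],[0,0,0],0],[[0,0,0],[0,0,0],0],[[0,0,0],[0,0,0],0],[[0,0,-20],[0,0,0],0],[[0,0,-10],[0,0,0],0],[[0,0,-8],[0,0,0],0],[[0,0,0],[0,0,0],0],[[0,0,0],[0,0,0],0],[[0,0,0],[0,0,0],0]]'
```

```text
time_s: 16.7
ee_pos: [574.1, -280.7, 9.4]
tool_rot: [[0.954, 0.301, 0.001], [0.301, -0.954, -0.001], [0.001, 0.001, -1.0]]
contact_force: [-0.0, 0.6, 5.5]
grip_width: 53.9
grasp_force: 42.6
time_s: 17.53
ee_pos: [545.8, -135.0, 153.4]
tool_rot: [[0.954, 0.3, -0.001], [0.3, -0.954, 0.0], [-0.001, -0.001, -1.0]]
contact_force: [1.4, 0.2, -0.1]
grip_width: 54.2
grasp_force: 42.4
time_s: 18.37
ee_pos: [480.1, 224.5, 153.4]
tool_rot: [[0.954, 0.301, -0.001], [0.301, -0.954, -0.001], [-0.002, 0.001, -1.0]]
contact_force: [0.9, -1.0, -0.5]
grip_width: 54.5
grasp_force: 42.4
time_s: 19.12
ee_pos: [481.9, 223.3, 116.1]
tool_rot: [[0.954, 0.3, 0.001], [0.3, -0.954, 0.0], [0.001, -0.0, -1.0]]
contact_force: [-0.1, 0.7, -0.6]
grip_width: 54.5
grasp_force: 42.5
```

```bash
python3 -m jog '[[[0,0,-5],[0,0,0],0],[[0,0,-4],[0,0,0],0],[[0,0,-2],[0,0,0],0],[[0,0,0],[0,0,0],0],[[0,0,0],[0,0,0],0]]'
python3 -m jog '[[[0,0,-1],[0,0,0],0],[[0,0,-1],[0,0,0],0],[[0,0,0],[0,0,0],0],[[0,0,0],[0,0,0],0]]'
python3 -m jog '[[[0,0,-1],[0,0,0],0],[[0,0,0],[0,0,0],0],[[0,0,0],[0,0,0],0]]'
```

```text
time_s: 19.53
ee_pos: [481.3, 223.5, 104.4]
tool_rot: [[0.954, 0.301, -0.0], [0.301, -0.954, -0.0], [-0.0, 0.0, -1.0]]
contact_force: [-0.5, -0.2, -1.6]
grip_width: 54.2
grasp_force: 42.5
time_s: 19.87
ee_pos: [481.4, 223.5, 102.6]
tool_rot: [[0.954, 0.301, -0.0], [0.301, -0.954, -0.0], [-0.0, 0.0, -1.0]]
contact_force: [-0.5, 0.1, 0.0]
grip_width: 54.3
grasp_force: 42.5
time_s: 20.12
ee_pos: [481.4, 223.5, 101.5]
tool_rot: [[0.954, 0.301, -0.0], [0.301, -0.954, -0.0], [-0.0, 0.0, -1.0]]
contact_force: [-0.5, -0.2, -0.0]
grip_width: 54.5
grasp_force: 42.5
```

```bash
python3 -m jog '[[[0,0,-0.7],[0,0,0],0],[[0,0,0],[0,0,0],0],[[0,0,0],[0,0,0],0]]'
python3 -m jog '[[[0,0,-0.7],[0,0,0],0],[[0,0,0],[0,0,0],0],[[0,0,0],[0,0,0],0]]'
```

```text
time_s: 20.37
ee_pos: [481.5, 223.5, 101.3]
tool_rot: [[0.954, 0.301, 0.0], [0.301, -0.954, -0.0], [0.0, 0.0, -1.0]]
contact_force: [-0.6, -1.3, 2.6]
grip_width: 54.1
grasp_force: 42.8
time_s: 20.62
ee_pos: [481.6, 223.6, 101.3]
tool_rot: [[0.954, 0.301, 0.001], [0.301, -0.954, -0.0], [0.001, 0.0, -1.0]]
contact_force: [-2.2, -2.2, 6.7]
grip_width: 54.0
grasp_force: 43.3
```

```bash
python3 -m jog '[[[0,0,0],[0,0,0],0.8],[[0,0,0],[0,0,0],0.9],[[0,0,0],[0,0,0],1],[[0,0,0],[0,0,0],1],[[0,0,10],[0,0,0],1],[[0,0,30],[0,0,0],1],[[0,0,30],[0,0,0],1],[[-9.35,-34.6,0],[0,0,0],1],[[-9.35,-34.6,0],[0,0,0],1],[[-9.35,-34.6,0],[0,0,0],0.6]]'
python3 -m jog '[[[-9.35,-34.6,0],[0,0,0],0.6],[[-9.35,-34.6,0],[0,0,0],0.6],[[-9.35,-34.6,0],[0,0,0],0.6],[[0,0,0],[0,0,0],0.6],[[0,0,-30],[0,0,0],0.6],[[0,0,-30],[0,0,0],0.6],[[0,0,-20],[0,0,0],0.6],[[0,0,0],[0,0,0],0.6],[[0,0,0],[0,0,0],0.6],[[0,0,0],[0,0,0],0.6]]'
python3 - <<'E'
from h import *
o=get_obs();print(o['ee_pos'],o['contact_force'])
p,d=camera('top')
cv2.imwrite('pics/t3.png',cv2.resize(p[160:360,130:350,::-1],None,fx=2.5,fy=2.5))
W=world('top',d);print(fit(W,192,258,122,138,30)); 
p,d=camera('scene');cv2.imwrite('pics/s3.png',cv2.resize(p[180:340,200:400,::-1],None,fx=3,fy=3))
W=world('scene',d);print(fit(W,269,255,122,138,28))
E
```

```text
time_s: 21.45
ee_pos: [453.6, 119.5, 171.6]
tool_rot: [[0.953, 0.303, 0.002], [0.303, -0.953, 0.001], [0.003, 0.0, -1.0]]
contact_force: [-0.1, -0.9, -0.3]
grip_width: 75.8
grasp_force: 0.0
time_s: 22.28
ee_pos: [426.7, 16.3, 91.6]
tool_rot: [[0.953, 0.301, 0.003], [0.301, -0.953, 0.0], [0.003, 0.001, -1.0]]
contact_force: [0.1, -0.3, 0.2]
grip_width: 51.3
grasp_force: 0.0
[426.73363988  16.32243838  91.64300997] [ 0.10176096 -0.32730307  0.21553163]
{'n': 257, 'mec': array([481.6, 223.6,  28.3]), 'ls': array([481. , 223.3]), 'zmed': 129.3, 'zmax': 132.5}
{'n': 300, 'mec': array([481.2, 223.1,  30.2]), 'ls': array([481.4, 223.8]), 'zmed': 128.2, 'zmax': 134.2}
```

View pics/s3.png

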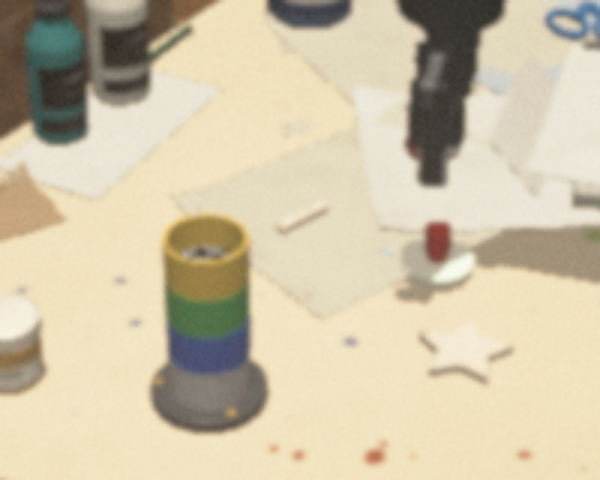

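The stack at (207,300) in the crop is straight: pan, blue, green, yellow. The gripper is over the red knob at (437,240). Now I fetch the lid.

```bash
python3 -m jog '[[[0,0,-30],[0,0,0],0.6],[[0,0,-25],[0,0,0],0.6],[[0,0,-12],[0,0,0],0.6],[[0,0,-6],[0,0,0],0.6],[[0,0,0],[0,0,0],0.6],[[0,0,0],[0,0,0],0.6],[[0,0,0],[0,0,0],0.6]]'
python3 -m jog '[[[0,0,0],[0,0,0],0],[[0,0,0],[0,0,0],0],[[0,0,0],[0,0,0],0],[[0,0,0],[0,0,0],0],[[0,0,0],[0,0,0],0],[[0,0,0],[0,0,0],0],[[0,0,0],[0,0,0],0],[[0,0,0],[0,0,0],0]]' 30
```

```text
time_s: 22.97
ee_pos: [426.9, 16.1, 18.5]
tool_rot: [[0.954, 0.301, 0.003], [0.301, -0.954, -0.0], [0.003, 0.001, -1.0]]
contact_force: [0.3, 0.5, -0.0]
grip_width: 51.2
grasp_force: 0.0
time_s: 23.63
ee_pos: [426.1, 15.9, 18.0]
tool_rot: [[0.954, 0.301, 0.001], [0.301, -0.954, -0.0], [0.001, 0.001, -1.0]]
contact_force: [-0.7, 0.1, 5.8]
grip_width: 18.3
grasp_force: 29.4
```

```bash
python3 -m jog '[[[0,0,10],[0,0,0],0],[[0,0,20],[0,0,0],0],[[0,0,30],[0,0,0],0],[[0,0,30],[0,0,0],0],[[0,0,30],[0,0,0],0],[[0,0,25],[0,0,0],0],[[0,0,10],[0,0,0],0],[[7,25.9,0],[0,0,0],0],[[7,25.9,0],[0,0,0],0],[[7,25.9,0],[0,0,0],0]]'
python3 -m jog '[[[7,25.9,0],[0,0,0],0],[[7,25.9,0],[0,0,0],0],[[7,25.9,0],[0,0,0],0],[[7,25.9,0],[0,0,0],0],[[7,25.9,0],[0,0,0],0],[[0,0,0],[0,0,0],0],[[0,0,0],[0,0,0],0],[[0,0,0],[0,0,0],0]]'
python3 - <<'E'
from h import *
p,d=camera('scene');cv2.imwrite('pics/s4.png',cv2.resize(p[180:340,200:400,::-1],None,fx=3,fy=3))
E
```

```text
time_s: 24.47
ee_pos: [446.1, 93.9, 171.7]
tool_rot: [[0.954, 0.299, -0.001], [0.299, -0.954, -0.0], [-0.001, 0.0, -1.0]]
contact_force: [-0.1, -0.1, -0.0]
grip_width: 18.7
grasp_force: 29.5
time_s: 25.13
ee_pos: [480.7, 222.1, 171.0]
tool_rot: [[0.954, 0.301, -0.002], [0.301, -0.954, -0.002], [-0.003, 0.001, -1.0]]
contact_force: [0.0, -0.8, -0.8]
grip_width: 18.5
grasp_force: 29.5
```

View pics/s4.png

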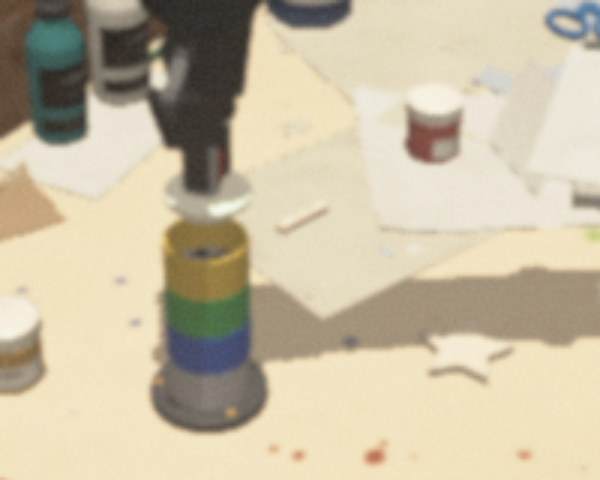

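The lid hangs level and centred over the yellow sieve, at (207,195) in the crop. I lower it.

```bash
python3 -m jog '[[[0,0,-12],[0,0,0],0],[[0,0,-8],[0,0,0],0],[[0,0,-5],[0,0,0],0],[[0,0,-3],[0,0,0],0],[[0,0,0],[0,0,0],0],[[0,0,0],[0,0,0],0],[[0,0,0],[0,0,0],0]]'
python3 -m jog '[[[0,0,-1],[0,0,0],0],[[0,0,-1],[0,0,0],0],[[0,0,0],[0,0,0],0],[[0,0,0],[0,0,0],0]]'
python3 -m jog '[[[0,0,-1],[0,0,0],0],[[0,0,0],[0,0,0],0],[[0,0,0],[0,0,0],0]]'
```

```text
time_s: 25.77
ee_pos: [481.6, 223.2, 144.6]
tool_rot: [[0.954, 0.301, 0.001], [0.301, -0.954, 0.0], [0.001, -0.0, -1.0]]
contact_force: [0.5, 0.0, 0.2]
grip_width: 18.8
grasp_force: 29.5
time_s: 26.1
ee_pos: [481.3, 223.1, 142.2]
tool_rot: [[0.954, 0.301, -0.0], [0.301, -0.954, -0.0], [-0.0, 0.0, -1.0]]
contact_force: [-0.1, 0.3, -0.1]
grip_width: 18.5
grasp_force: 29.5
time_s: 26.35
ee_pos: [481.3, 223.1, 141.1]
tool_rot: [[0.954, 0.301, -0.0], [0.301, -0.954, -0.0], [-0.0, 0.0, -1.0]]
contact_force: [-0.2, -0.2, -0.3]
grip_width: 18.9
grasp_force: 29.5
```

```bash
python3 -m jog '[[[0,0,-0.8],[0,0,0],0],[[0,0,0],[0,0,0],0],[[0,0,0],[0,0,0],0]]'
python3 -m jog '[[[0,0,-0.8],[0,0,0],0],[[0,0,0],[0,0,0],0],[[0,0,0],[0,0,0],0]]'
```

```text
time_s: 26.6
ee_pos: [481.3, 223.1, 140.4]
tool_rot: [[0.954, 0.301, -0.0], [0.301, -0.954, -0.0], [-0.0, 0.0, -1.0]]
contact_force: [1.0, -0.8, -0.8]
grip_width: 18.6
grasp_force: 29.5
time_s: 26.85
ee_pos: [481.5, 223.2, 140.1]
tool_rot: [[0.954, 0.301, 0.001], [0.301, -0.954, 0.0], [0.001, 0.0, -1.0]]
contact_force: [-0.9, -0.4, 3.5]
grip_width: 18.7
grasp_force: 29.8
```

```bash
python3 -m jog '[[[0,0,0],[0,0,0],0.3],[[0,0,0],[0,0,0],0.5],[[0,0,0],[0,0,0],0.6],[[0,0,0],[0,0,0],0.6],[[0,0,10],[0,0,0],0.6],[[0,0,30],[0,0,0],0.6],[[0,0,30],[0,0,0],0.6],[[-9,-34,0],[0,0,0],0.6],[[-9,-34,0],[0,0,0],0.6],[[-9,-34,0],[0,0,0],0.6]]'
python3 -m jog '[[[0,-34,0],[0,0,0],0.6],[[0,-34,0],[0,0,0],0.6],[[0,0,0],[0,0,0],0.6],[[0,0,0],[0,0,0],0.6],[[0,0,0],[0,0,0],0.6],[[0,0,0],[0,0,0],0.6]]'
python3 - <<'E'
from h import *
W=world('top',camera('top')[1]);print(fit(W,191,257,129,140,30),fit(W,190,255,157,172,30)); 
p,d=camera('scene');cv2.imwrite('pics/s5.png',cv2.resize(p[180:340,200:400,::-1],None,fx=3,fy=3))
E
```

```text
time_s: 27.68
ee_pos: [454.5, 120.9, 211.0]
tool_rot: [[0.953, 0.303, 0.003], [0.303, -0.953, 0.001], [0.003, 0.0, -1.0]]
contact_force: [0.9, 0.1, 0.3]
grip_width: 51.4
grasp_force: 0.0
time_s: 28.18
ee_pos: [454.4, 54.8, 210.1]
tool_rot: [[0.953, 0.304, 0.001], [0.304, -0.953, 0.001], [0.001, -0.001, -1.0]]
contact_force: [-0.2, 0.6, 0.2]
grip_width: 51.1
grasp_force: 0.0
{'n': 670, 'mec': array([480.5, 222.8,  28.1]), 'ls': array([480.3, 224.4]), 'zmed': 135.2, 'zmax': 139.8} {'n': 125, 'mec': array([480.9, 222.7,  10.3]), 'ls': array([480.2, 222.5]), 'zmed': 162.9, 'zmax': 166.1}
```

View pics/s5.png

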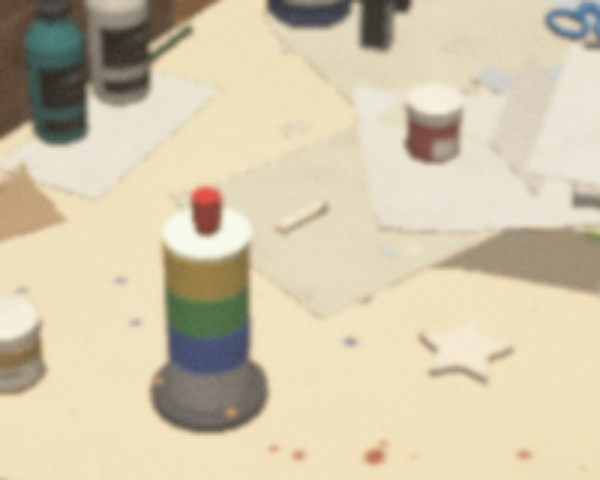

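The lid sits level and home at (207,230) in the crop. Its disc top reads 135 mm and its knob top 163 mm, as they should, and it is centred. The bystanders are in place.

```bash
python3 -c "
from station import *
print(job_done())"
```

```text
the job is handed in; nothing more can be done
None
```

The job is handed in at about 28 s of the 120 s: fine, medium and coarse sieves and the lid are nested in the pan, level and centred to about 1 mm on camera, with the bystanders left in place; no verdict came back.

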